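# Vent the chilli-paste jar and snap its vent cap on

### The arm

A 6-joint arm with a two-finger parallel gripper is mounted at the origin on the work surface; the furniture and walls round the work are solid. World frame = base frame: x ahead of the robot, y to its left, z up, the work surface at z = 0. Lengths are in m, angles in rad, forces in N, time in s.
With the tool pointing down it reaches from about 0.3 to 0.75 m from the base axis. Payload 8.5 kg.
Tool frame: the origin (TCP) lies between the finger pads, 19 mm behind the fingertips; this is the grasp point; z points along the fingers, y is the line along which they close (so a half turn about z gives the same grasp; the last joint's range is limited). The gripper opens to 88 mm and grips with 3 to 60 N. Pads are 18 mm wide; open, the fingers measure 123 mm over their backs; the gripper's body (75 mm by 187 mm) begins 45 mm behind the grasp point.
Start: joints at [-1.523, 0.381, 1.297, -0, 1.464, -0.215], TCP at [0.143, -0.531, 0.257] pointing down, gripper open.
Joint ranges: [-3.11, 3.11], [-0.89, 2.33], [0.22, 2.48], [-1.42, 4.56], [0.17, 2.85], [-2.88, 2.88]. Speed limits (rad/s): [2.39, 2.39, 3.14, 3.14, 3.14, 3.14].

### API

Orientations are given as a unit quaternion [w, x, y, z].
In Python, from workcell import r gives the robot as it stands. Calls block until the motion is done:
- r.move_ptp(position, orientation): joint-space move of the TCP to a pose.
- r.move_straight(position, rot=None, vel=0.15): straight line of the TCP; rot=None keeps the orientation; vel is the mean speed in m/s.
- r.set_joints(angles): joint-space move.
- r.command_gripper(opening): finger opening in m; the grip force is fixed at half the most; returns when the fingers have stopped.
- r.wait(seconds).
- r.ik(position, orientation): joint angles nearest the present ones, or None.
- r.sense(): the state.
- r.capture(name): name is "side" or "top"; returns a dict with "pixels" (480x640x3 uint8, red, green, blue), "depth" (480x640 float32, m along the optical axis (not along the pixel's ray), 0 where there is no reading), "fx", "fy", "cx", "cy" (pixels), "view" (4x4, takes a point from world to camera coordinates). Camera axes: x right, y down, z forward; pixel columns grow to the right and rows downward; lengths in m; the calibration is good to about 2 mm. A picture is of the moment at which its call begins.
A pose or a line that the arm cannot do raises r.Unreachable and nothing moves.
- r.job_done(): hands the job in; it is judged then, once.
The state is a dict: "clock": time; "q": joint angles; "joint_vel": joint speeds; "effort": joint torques, N m; "tool_pos": TCP position; "tcp_rot": TCP orientation; "ft_force": force on the tool from outside, world axes, zero at the start; "wrist_torque": the same for the moment, N m; "width": finger opening in m; "finger_force": force on a finger pad.
Only numpy, scipy, OpenCV 4.12 (cv2) and the standard library are available. Lean on these libraries where they do the work, as an engineer would, in place of code of your own. Each camera call takes 0.05 s, during which the arm holds its last target. There are 200 camera calls.

### The job

The red-lidded chilli-paste jar has gassed up: pick it up, lean it over to about 30 degrees for a moment so that the gas reaches the open vent stud on its lid, then set it back upright on the bare table top and let go of it. Then take the orange snap cap by its knob, press it straight down over the stud until it clicks home on its white seat, and keep pressing firmly (about 10 N); the program finishes like that, with the gripper still holding the cap and pushing it down. Leave the dark-lidded shaker and the garlic bulb where they are.

Things in the scene. Friction and masses are not known exactly. Their poses are not given: they have to be found in the camera images.
- jar: loose round jar of chilli paste, green and white label, red lid; 59 mm in diameter, 86 mm high to the top of the lid, about 0.4 kg; stands upright. Origin at the centre of its underside, z axis up. It can be gripped across the body from above with the TCP about 62 mm above its underside; its stud's top is 108 mm above the underside
- stud_seat (a point): centre of the top of the round white seat (44 mm wide) on the jar's lid, 90 mm above the jar's underside; axes as the jar's. The cap's underside lies here when home. A cone-pointed steel stud, 20 mm in diameter, rises 18 mm from it; four sprung steel nubs stick 4 mm out of the stud's side, centred 8 mm above the seat
- cap: loose orange snap cap, 40 g, standing mouth down on the table. Origin at the centre of its underside, z axis up. Skirt 38 mm in diameter, 24 mm high, flat shoulder on top; above it a ribbed knob 24 mm in diameter, from 24 to 50 mm above the underside. Mouth 23 mm wide with a rounded inner lip; the hollow inside is 20 mm deep
- cap_grip (a point): point on the cap's axis, 46 mm above its underside: a TCP here has the fingertips just above the shoulder. Set loosely on the stud, the cap stops on the nubs 11 mm above the seat; pressing takes about 8 to 13 N to pass them, the force drops with a click 6 to 9 mm above the seat, then the cap meets the seat
- shaker: bystander, loose: clear shaker with a dark flip lid, 70 mm wide and 110 mm high, origin at the centre of its underside; leave it alone
- garlic: bystander, loose: garlic bulb, 60 mm wide and 58 mm high, origin at the centre of its underside; leave it alone
Things that resemble listed ones, but are neither listed nor needed, are in the scene too. What is shaped like the cap but turquoise or yellow is not meant.

How it is judged:
By the outcome, as a careful person would: the job done as asked, in the order asked, and still so for the second after the job is handed in, while the arm keeps its last pose, push and grip.
It also fails if it takes over 67 s, if anything falls off the work surface, if the arm or the gripper's body presses on something with over 40 N, if the wrist force passes 120 N, or if a joint passes its speed limit or range.

## Working session

There is one attempt and no reset: what is moved stays moved. The work goes in short steps, each a Python script; the robot and the scene stay as the last script left them, time stands still between calls to the robot, and variables do not carry over. Pictures are saved under pics/ and viewed, at most 10 in all, crops included, and the job is handed in when it is done.

```bash
mkdir -p pics; ls; cat > h.py <<'E'
import numpy as np, cv2
from workcell import r
def cap(n):
    c=r.capture(n); return c
def world(c):
    v,u=np.mgrid[0:480,0:640]; d=c["depth"]
    P=np.stack([(u-c["cx"])/c["fx"]*d,(v-c["cy"])/c["fy"]*d,d],-1)
    V=np.array(c["view"]); return (P-V[:3,3])@V[:3,:3]
def save(c,name): cv2.imwrite("pics/"+name,cv2.cvtColor(c["pixels"],cv2.COLOR_RGB2BGR))
E
python3 - <<'E'
from h import *
for n in("top","side"):
    c=cap(n); save(c,n+"0.png"); np.savez(n+"0.npz",**c); print(n,c["fx"],c["cx"],c["cy"],np.round(c["view"],3).tolist())
s=r.sense(); print({k:np.round(v,3).tolist() for k,v in s.items()})
E
```

```text
pics
top 453.17038139154005 321.77737002962954 242.34370627818555 [[-0.017, -1.0, 0.021, -0.053], [-0.996, 0.015, -0.085, 0.603], [0.084, -0.022, -0.996, 0.922], [0.0, 0.0, 0.0, 1.0]]
side 558.5128123822417 330.665353287533 244.47260895889053 [[0.907, -0.421, 0.004, -0.566], [-0.253, -0.553, -0.793, 0.166], [0.336, 0.719, -0.609, 0.752], [0.0, 0.0, 0.0, 1.0]]
{'clock': 0.1, 'q': [-1.523, 0.381, 1.298, -0.0, 1.464, -0.215], 'joint_vel': [0.001, -0.002, -0.003, 0.0, -0.0, 0.0], 'effort': [0.002, -43.866, -22.491, 0.071, 0.034, -0.0], 'tool_pos': [0.143, -0.531, 0.257], 'tcp_rot': [-0.001, 0.991, 0.131, 0.0], 'ft_force': [-0.198, -0.774, -0.359], 'wrist_torque': [-0.032, -0.029, -0.033], 'finger_force': 0.0, 'width': 0.088}
```

View pics/top0.png

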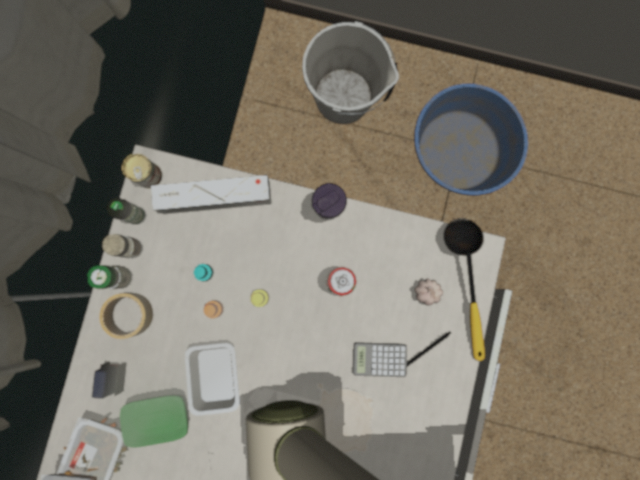

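View pics/side0.png

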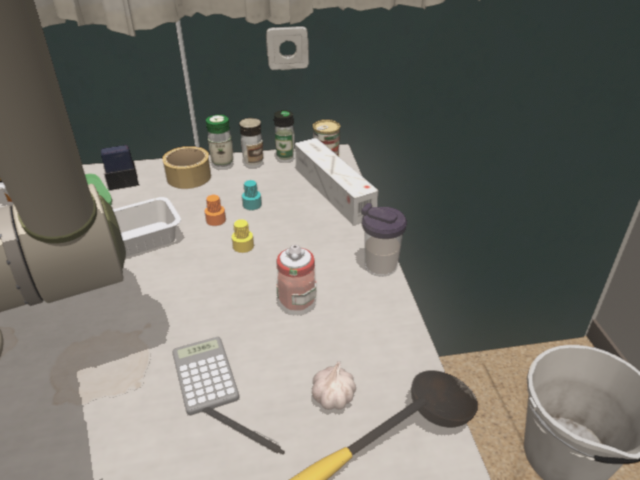

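Top view: jar lid (342,281), orange cap (213,309), yellow decoy (260,297), turquoise decoy (203,272), shaker (328,202), garlic (428,291). In the side view the jar's stud is at (295,252) and the orange cap at (214,210).

```bash
cat >> h.py <<'E'
def ray_plane(c,u,v,z):
    V=np.array(c["view"]); R=V[:3,:3]; o=-R.T@V[:3,3]
    d=R.T@np.array([(u-c["cx"])/c["fx"],(v-c["cy"])/c["fy"],1]); return o+d*(z-o[2])/d[2]
def hsv(c): return cv2.cvtColor(np.ascontiguousarray(c["pixels"]),cv2.COLOR_RGB2HSV)
def mask(c,lo,hi,box):
    m=cv2.inRange(hsv(c),lo,hi); k=np.zeros_like(m); a,b,w,h=box; k[b:h,a:w]=m[b:h,a:w]; return k>0
E
python3 - <<'E'
from h import *
t=dict(np.load("top0.npz")); s=dict(np.load("side0.npz"))
Wt,Ws=world(t),world(s)
def rep(n,c,W,m,zs):
    vs,us=np.nonzero(m); P=W[m]; P=P[c["depth"][m]>0]
    print(n,len(P),"px",us.mean().round(1),vs.mean().round(1),"min",P.min(0).round(3),"max",P.max(0).round(3),"med",np.median(P,0).round(3))
    (u,v),rad=cv2.minEnclosingCircle(np.stack([us,vs],1).astype(np.float32))
    print("  circ",round(u,1),round(v,1),round(rad,1),[ray_plane(c,u,v,z).round(4).tolist() for z in zs])
rep("cap top",t,Wt,mask(t,(4,90,90),(18,255,255),(195,292,235,328)),[.024])
rep("cap side",s,Ws,mask(s,(4,120,90),(18,255,255),(195,185,235,230)),[.02])
red=lambda c,b:mask(c,(0,110,80),(4,255,255),b)|mask(c,(168,110,80),(180,255,255),b)
rep("lid top",t,Wt,red(t,(320,258,365,302)),[.086])
rep("lid side",s,Ws,red(s,(270,240,325,275)),[.086])
for n,p in (("stud top",(342,281)),):
    print(n,Wt[276:287:2,342].round(3).tolist())
# heights > 0.03 near each thing
for n,(a,b,w,h) in dict(jar=(315,255,372,310),shaker=(305,178,350,222),garlic=(408,272,448,310),capo=(198,294,230,326),yel=(246,284,274,312),turq=(190,260,218,288)).items():
    P=Wt[b:h,a:w].reshape(-1,3); P=P[(P[:,2]>.015)&(P[:,2]<.15)]
    print(n,len(P),P.min(0).round(3),P.max(0).round(3))
E
```

```text
cap top 169 px 211.6 308.9 min [0.454 0.149 0.019] max [0.485 0.18  0.053] med [0.47  0.164 0.047]
  circ 212.1 308.9 8.2 [[0.4684, 0.166, 0.024]]
cap side 448 px 214.2 210.7 min [0.45  0.146 0.002] max [0.483 0.179 0.052] med [0.465 0.157 0.024]
  circ 214.2 209.6 15.0 [[0.4683, 0.1712, 0.02]]
lid top 64 px 337.4 284.2 min [ 0.496 -0.123  0.083] max [ 0.547 -0.073  0.09 ] med [ 0.509 -0.087  0.086]
  circ 341.4 281.4 13.7 [[0.5206, -0.0978, 0.086]]
lid side 204 px 296.6 267.3 min [ 0.494 -0.128  0.076] max [ 0.546 -0.084  0.088] med [ 0.519 -0.118  0.085]
  circ 295.1 260.7 18.1 [[0.5189, -0.1036, 0.086]]
stud top [[0.531, -0.098, 0.101], [0.527, -0.098, 0.105], [0.523, -0.098, 0.108], [0.52, -0.098, 0.108], [0.516, -0.097, 0.108], [0.512, -0.098, 0.103]]
jar 709 [ 0.491 -0.125  0.025] [ 0.551 -0.067  0.111]
shaker 1028 [ 0.645 -0.11   0.016] [ 0.714 -0.041  0.113]
garlic 566 [ 0.468 -0.31   0.018] [ 0.525 -0.254  0.059]
capo 266 [0.45  0.149 0.016] [0.485 0.185 0.053]
yel 250 [0.472 0.053 0.015] [0.508 0.089 0.053]
turq 259 [0.526 0.169 0.015] [0.562 0.206 0.053]
```

```bash
cat >> h.py <<'E'
from scipy.spatial.transform import Rotation as Ro
DOWN=[0,1,0,0]
def tilt(deg):  # lean about world x from DOWN
    q=(Ro.from_euler('x',deg,degrees=True)*Ro.from_quat([1,0,0,0])).as_quat(); return [q[3],q[0],q[1],q[2]]
def st(n=""):
    s=r.sense(); print(n,round(s["clock"],2),"p",np.round(s["tool_pos"],4),"F",np.round(s["ft_force"],2),"w",round(s["width"],4),"ff",round(s["finger_force"],1),"rot",np.round(s["tcp_rot"],3)); return s
E
python3 - <<'E'
from h import *
J=np.array([.520,-.099])
for a in(30,-30): print(r.ik([*J,.22],tilt(a)))
r.move_ptp([*J,.17],DOWN); st("above")
r.move_straight([*J,.065],vel=.12); st("down")
r.command_gripper(.05); st("grip")
r.move_straight([*J,.095],vel=.08); st("lift")
c=cap("side"); save(c,"lift.png")
E
```

```text
[-0.60195307  0.45994959  1.37496038  0.4252802   1.61804377  0.92154941]
[-0.19573127  0.39143619  1.49297984 -0.55345351  1.20288114  1.56440808]
above 2.18 p [ 0.52   -0.0997  0.1701] F [ 0.58 -0.41  0.16] w 0.0881 ff 0.0 rot [ 0.  1. -0.  0.]
down 3.21 p [ 0.5203 -0.0992  0.0656] F [ 0.09 -0.03 -0.78] w 0.0886 ff 0.0 rot [ 0.     1.    -0.     0.001]
grip 3.75 p [ 0.52   -0.0986  0.0653] F [-0.71  4.58  4.56] w 0.0598 ff 30.0 rot [-0.  1.  0.  0.]
lift 4.28 p [ 0.5197 -0.099   0.0946] F [-0.46 -0.23 -5.66] w 0.0601 ff 30.0 rot [-0.  1. -0. -0.]
```

View pics/lift.png

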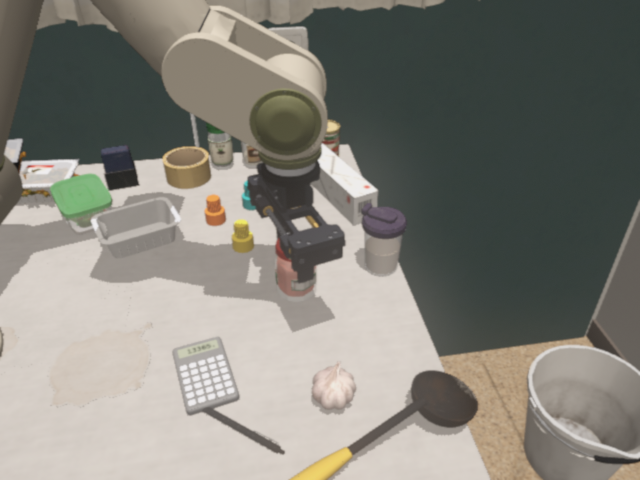

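The jar is held between the fingers at (297,265) and off the table; the force reading shows its weight. Next I lean it, bring it back and set it down.

```bash
python3 - <<'E'
from h import *
J=[.520,-.099]
r.move_straight([*J,.2],vel=.12)
r.move_straight([*J,.205],tilt(30),vel=.004) ; st("tilt"); c=cap("side"); save(c,"tilt.png")
r.wait(1.5); st("held")
r.move_straight([*J,.2],DOWN,vel=.004); st("back")
r.move_straight([*J,.085],vel=.12); r.move_straight([*J,.070],vel=.04); r.wait(.2); s=st("near"); f0=s["ft_force"][2]
z=.070
while z>.060:
    z-=.001; r.move_straight([*J,z],vel=.02); r.wait(.05)
    f=r.sense()["ft_force"][2]
    if f-f0>4: break
st("contact z=%.3f"%z)
E
```

```text
tilt 6.75 p [ 0.52   -0.0988  0.2052] F [ 0.48  0.07 -4.75] w 0.06 ff 30.0 rot [-0.258  0.966  0.     0.   ]
held 8.3 p [ 0.52  -0.099  0.205] F [ 0.01 -0.02 -5.44] w 0.06 ff 30.0 rot [-0.259  0.966 -0.    -0.   ]
back 9.7 p [ 0.52   -0.0992  0.2   ] F [ 0.43 -0.49 -3.92] w 0.0602 ff 30.0 rot [-0.  1. -0. -0.]
near 11.53 p [ 0.5201 -0.099   0.0702] F [-0.05  0.17 -4.74] w 0.0598 ff 30.0 rot [0. 1. 0. 0.]
contact z=0.065 13.03 p [ 0.5201 -0.099   0.0653] F [-0.71 -0.56  0.5 ] w 0.0601 ff 30.0 rot [0. 1. 0. 0.]
```

View pics/tilt.png

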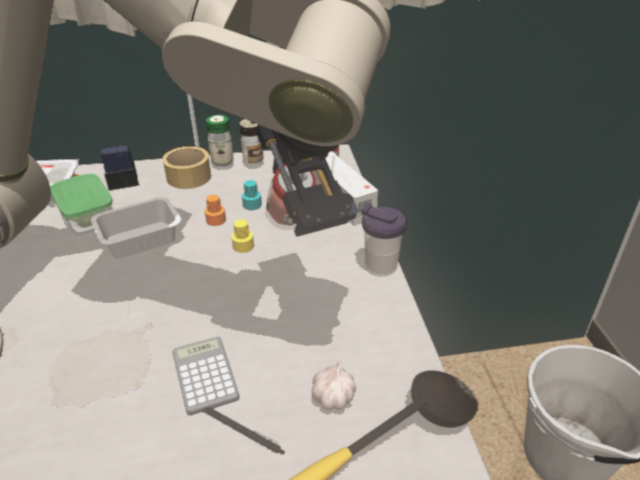

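The jar, around (290,200), leans with the gripper by about 30°. It's now back on the table, so I release it, go to the cap, and re-measure the jar once it's clear.

```bash
python3 - <<'E'
from h import *
J=[.520,-.099]; C=[.4685,.167]
r.command_gripper(.088); r.move_straight([*J,.17],vel=.12)
r.move_ptp([*C,.13],DOWN); r.command_gripper(.05); st("above cap")
for n in("top","side"):
    c=cap(n); save(c,n+"2.png"); W=world(c)
    P=W.reshape(-1,3); k=(abs(P[:,0]-.52)<.05)&(abs(P[:,1]+.099)<.05)
    S=P[k&(P[:,2]>.096)&(P[:,2]<.115)]; print(n,"stud",len(S),S.min(0).round(4),S.max(0).round(4),S.mean(0).round(4))
    B=P[k&(P[:,2]>.080)&(P[:,2]<.115)]; print(n,"lid",len(B),B.min(0).round(4),B.max(0).round(4))
    # white seat centroid by colour, inside lid area
    m=cv2.inRange(hsv(c),(0,0,150),(180,60,255))>0
    m&=(abs(W[...,0]-.52)<.035)&(abs(W[...,1]+.099)<.035)&(W[...,2]>.083)&(W[...,2]<.097)
    vs,us=np.nonzero(m); (u,v),R=cv2.minEnclosingCircle(np.stack([us,vs],1).astype(np.float32))
    print("seat",len(us),u,v,R,ray_plane(c,u,v,.09).round(4))
r.move_straight([*C,.046],vel=.1); st("at cap")
r.command_gripper(.018); st("grip")
r.move_straight([*C,.08],vel=.08); r.wait(.2); st("lift")
c=cap("side"); save(c,"caplift.png")
E
python3 -c "
import cv2,numpy as np
a=cv2.imread('pics/side2.png')[200:320,240:400];b=cv2.imread('pics/caplift.png')[130:250,160:320]
cv2.imwrite('pics/cmp.png',cv2.resize(np.hstack([a,b]),None,fx=2.5,fy=2.5,interpolation=2))"
```

```text
above cap 16.42 p [0.4685 0.167  0.13  ] F [ 1.04 -0.05  1.37] w 0.0498 ff 0.0 rot [-0.  1.  0.  0.]
top stud 117 [ 0.51   -0.1116  0.097 ] [ 0.5328 -0.0884  0.1102] [ 0.5216 -0.0996  0.1039]
top lid 642 [ 0.4941 -0.127   0.0801] [ 0.5488 -0.0735  0.1102]
seat 309 344.0 280.9230651855469 12.673749923706055 [ 0.5215 -0.1026  0.09  ]
side stud 179 [ 0.5083 -0.1134  0.096 ] [ 0.5322 -0.0939  0.1099] [ 0.5191 -0.1044  0.1025]
side lid 847 [ 0.4929 -0.1303  0.08  ] [ 0.5477 -0.0727  0.1099]
seat 345 295.44525146484375 255.83941650390625 15.704178810119629 [ 0.5218 -0.0981  0.09  ]
at cap 17.51 p [0.4688 0.1671 0.0464] F [ 0.8  -0.51  0.19] w 0.0497 ff 0.0 rot [-0.  1.  0.  0.]
grip 18.02 p [0.4686 0.167  0.0462] F [ 0.2  -0.19  1.1 ] w 0.0231 ff 30.0 rot [-0.  1.  0.  0.]
lift 18.8 p [0.4683 0.1669 0.0795] F [ 0.33  0.19 -0.17] w 0.0229 ff 30.0 rot [ 0.     1.    -0.    -0.001]
```

View pics/cmp.png

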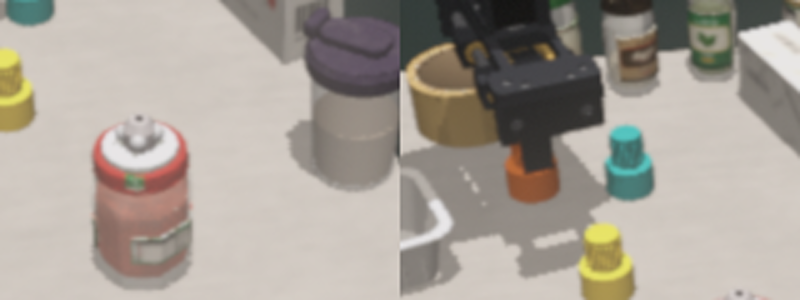

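Left half of the comparison: the jar stands upright and free, with its stud at about (138,130). Right half: the orange cap is held by its knob at (530,175). Next I hover over the stud and check x in the side view; y is already set by the gripper centring both parts.

```bash
python3 - <<'E'
from h import *
H=[.5213,-.099]
r.move_straight([.4685,.167,.175],vel=.15)
r.move_ptp([*H,.175],DOWN); r.move_straight([*H,.163],vel=.05); r.wait(.3); s=st("hover")
c=cap("side"); save(c,"hover.png"); np.savez("hover.npz",**c)
V=np.array(c["view"]); R=V[:3,:3]; o=-R.T@V[:3,3]
def proj(p): q=R@p+V[:3,3]; return c["fx"]*q[0]/q[2]+c["cx"],c["fy"]*q[1]/q[2]+c["cy"]
def xz(u,v):
    d=R.T@np.array([(u-c["cx"])/c["fx"],(v-c["cy"])/c["fy"],1]); return (o+d*(-.099-o[1])/d[1]).round(4)
print("proj skirt",proj(np.array([*H,.129])),"lid",proj(np.array([*H,.08])))
m=mask(c,(4,120,60),(18,255,255),(255,200,340,262))
h=hsv(c)
for v in range(215,300,3):
    us=np.nonzero(m[v])[0] if v<262 else []
    red=((h[v,250:345,0]<12)|(h[v,250:345,0]>168))&(h[v,250:345,1]>70); ur=np.nonzero(red)[0]+250
    print(v,"cap",(us.min(),us.max(),xz((us.min()+us.max())/2,v)[0]) if len(us) else "-","red",(ur.min(),ur.max(),xz((ur.min()+ur.max())/2,v)[0]) if len(ur) else "-")
p=c["pixels"][180:320,220:380,::-1]; cv2.imwrite("pics/hoverc.png",cv2.resize(p,None,fx=4,fy=4,interpolation=2))
E
```

```text
hover 21.38 p [ 0.5213 -0.099   0.1631] F [ 0.4   0.12 -0.96] w 0.0235 ff 30.0 rot [ 0.  1. -0.  0.]
proj skirt (np.float64(294.35868209586505), np.float64(234.4040507532729)) lid (np.float64(295.57525609557774), np.float64(261.67810469236747))
215 cap (np.int64(284), np.int64(289), np.float64(0.5113)) red (np.int64(283), np.int64(290), np.float64(0.5113))
218 cap (np.int64(284), np.int64(289), np.float64(0.511)) red (np.int64(283), np.int64(290), np.float64(0.511))
221 cap (np.int64(285), np.int64(289), np.float64(0.5115)) red (np.int64(284), np.int64(290), np.float64(0.5115))
224 cap (np.int64(285), np.int64(290), np.float64(0.512)) red (np.int64(284), np.int64(291), np.float64(0.512))
227 cap (np.int64(282), np.int64(290), np.float64(0.5096)) red (np.int64(282), np.int64(291), np.float64(0.5103))
230 cap (np.int64(282), np.int64(290), np.float64(0.5094)) red (np.int64(281), np.int64(291), np.float64(0.5094))
233 cap (np.int64(282), np.int64(292), np.float64(0.5106)) red (np.int64(281), np.int64(306), np.float64(0.5201))
236 cap (np.int64(283), np.int64(305), np.float64(0.5207)) re
[... 862 characters left out ...]
d (np.int64(278), np.int64(313), np.float64(0.5207))
272 cap - red (np.int64(279), np.int64(313), np.float64(0.5212))
275 cap - red (np.int64(279), np.int64(313), np.float64(0.521))
278 cap - red (np.int64(279), np.int64(313), np.float64(0.5208))
281 cap - red (np.int64(280), np.int64(313), np.float64(0.5214))
284 cap - red (np.int64(280), np.int64(313), np.float64(0.5212))
287 cap - red (np.int64(280), np.int64(312), np.float64(0.5202))
290 cap - red (np.int64(280), np.int64(309), np.float64(0.5176))
293 cap - red (np.int64(280), np.int64(303), np.float64(0.5126))
296 cap - red (np.int64(280), np.int64(290), np.float64(0.502))
299 cap - red (np.int64(281), np.int64(290), np.float64(0.5025))
```

View pics/hoverc.png

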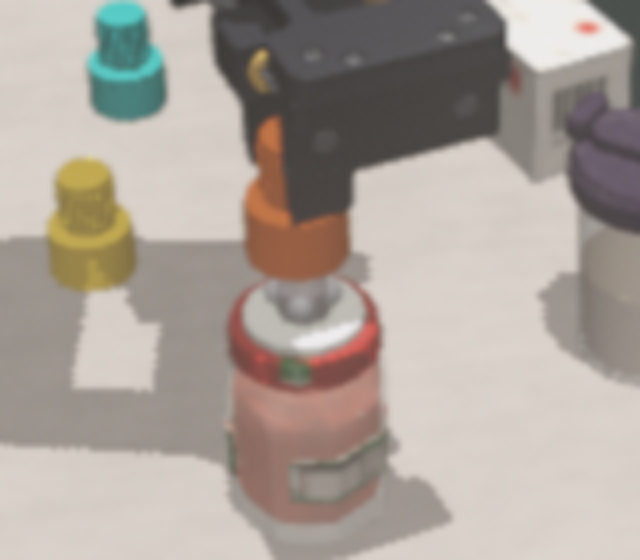

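The cap skirt is centred at about (297,235) in the crop and the lid at (304,335), so the cap sits about 1 mm short in x. I shift it +0.9 mm and descend while watching the force.

```bash
cat >> h.py <<'E'
def fz(n=4):
    a=[]
    for _ in range(n): a.append(np.r_[r.sense()["ft_force"],r.sense()["tool_pos"][2]]); r.wait(.02)
    return np.mean(a,0)
E
python3 - <<'E'
from h import *
H=[.5222,-.099]
r.move_straight([*H,.163],vel=.05); r.wait(.2); f0=fz(8); print("tare",f0.round(2),r.sense()["clock"])
r.move_straight([*H,.152],vel=.04); print(fz(3).round(4)-np.r_[f0[:3],0])
z=.152
while z>.141:
    z-=.001; r.move_straight([*H,z],vel=.04); f=fz(3); d=f[:3]-f0[:3]; print(round(z,4),d.round(2),f[3].round(4))
    if d[2]>14 or np.hypot(*d[:2])>8: break
np.save("f0.npy",f0); st()
E
```

```text
tare [-0.07  0.2  -0.52  0.16] 22.0083
[ 0.32482702 -0.4145577   0.21004507  0.1518    ]
0.151 [ 0.06 -0.28 -0.11] 0.151
0.15 [0.04 0.17 0.46] 0.15
0.149 [-0.15 -0.19  0.05] 0.1489
0.148 [-0.08 -0.27  0.56] 0.1479
0.147 [ 0.05 -0.44  2.48] 0.1472
0.146 [-0.66 -0.36  7.77] 0.1468
0.145 [-0.63 -0.44  9.16] 0.146
0.144 [-0.66 -0.54  7.81] 0.1448
0.143 [-0.09 -1.19  3.63] 0.1432
0.142 [ 0.4  -0.59 -3.14] 0.1412
0.141 [ 0.35 -0.24 -4.35] 0.1405
 25.78 p [ 0.5219 -0.0988  0.1405] F [ 0.22 -0.16 -5.45] w 0.0231 ff 30.0 rot [-0.     1.     0.    -0.001]
```

The force dropped just past the nubs, so the cap has clicked. Now I press on to the seat and build up to about 10 N.

```bash
python3 - <<'E'
from h import *
H=[.5222,-.099]; f0=np.load("f0.npy"); z=.141
while z>.130:
    step=.001 if z>.1375 else .0004
    z-=step; r.move_straight([*H,z],vel=.03); f=fz(4); d=f[:3]-f0[:3]; print(round(z,4),d.round(2),f[3].round(4))
    if d[2]>10: break
r.wait(1.); print("settled",(fz(10)[:3]-f0[:3]).round(2)); st("z=%.4f"%z)
c=cap("side"); p=c["pixels"][180:320,220:380,::-1]; cv2.imwrite("pics/fin.png",cv2.resize(p,None,fx=4,fy=4,interpolation=2))
E
```

```text
0.14 [ 0.28 -0.4  -4.47] 0.1399
0.139 [-0.35 -0.12 -4.34] 0.139
0.138 [ 0.08  0.14 -4.57] 0.1379
0.137 [-0.11 -0.34 -2.3 ] 0.1372
0.1366 [ 0.48 -1.39 -0.59] 0.1368
0.1362 [ 0.8  -0.91  0.25] 0.1363
0.1358 [ 1.01 -2.11  3.78] 0.1362
0.1354 [ 0.79 -1.75  7.4 ] 0.1361
0.135 [-0.15 -1.53 10.4 ] 0.1361
settled [ 0.05 -1.48 10.81]
z=0.1350 29.8 p [ 0.5227 -0.0993  0.1361] F [ 0.45 -1.41 10.72] w 0.0229 ff 30.0 rot [0.001 1.    0.    0.001]
```

View pics/fin.png

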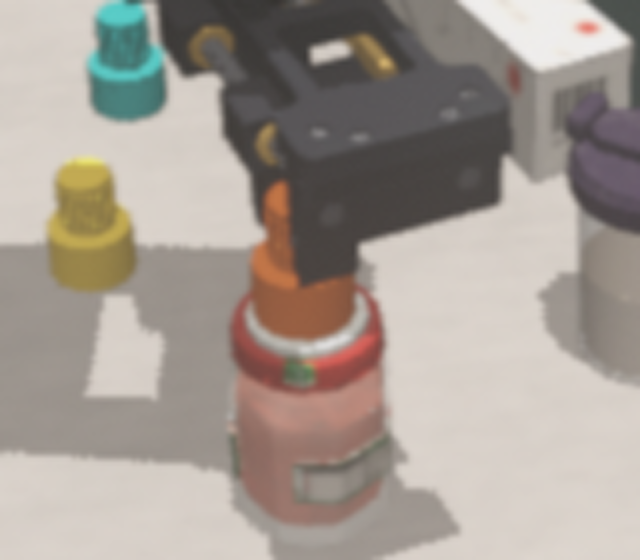

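The cap is home on the seat at (305,310) in the crop, the jar is upright, and the push holds at about 10.8 N.

```bash
python3 -c "
from h import *
print(r.job_done())"
```

```text
the job is handed in; nothing more can be done
None
```

The job is handed in at about 30 s: the jar was leaned to 30° and set back upright, the orange cap is clicked home on its seat, and the gripper still holds it and presses down with about 10.8 N.

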